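Unclamp a hose adapter and show its tail to the inspection camera

TASK

Lift the loose retaining plate off the fixture and set it down gently (not dropped) squarely on top of the pile of two identical plates, so that all three line up. Then draw the adapter out of the fixture and hold it in the air in front of the tilted inspection camera, its hose-tail end facing the lens straight on, centred on the lens axis and 100 mm from the lens glass. Finish while still holding it there, still, and leave the camera, the spare adapter, the spanner and the collar where they are.

Things in the scene. Friction and masses are not known exactly. Their poses are not given: they have to be found in the camera images.
- fixture: black plastic block fixed to the bench, 84 (x) x 46 (y) x 40 (z) mm, origin at the centre of its underside, z up. In the middle of its top is a round recess about 37 mm across and 12 mm deep, and below it a 20 mm hole; the adapter stands in these. Its place and yaw vary, and it changes sides with the pile.
- clamp_plate: retaining plate: loose steel, 90 (x) x 56 (y) x 12 mm, about 0.35 kg, 29 mm round hole in the middle, four dark bolt-hole dots; origin at the centre of its underside. Lies on the fixture (underside 40 mm above the bench), long sides parallel, overhanging by 3 to 5 mm. The adapter's spigot passes its hole, about 3 mm clear, to 28 mm above the plate; the adapter's hex does not
- adapter: steel hose adapter to be shown, 76 mm, 0.16 kg, z along its axis; origin: centre of its hose-tail end (at the start the lower end, hidden in the fixture, 4 mm above the bench). From there: ribbed tail dia 16, 24 long; hexagon 28 across flats, 11.5 thick; plain round spigot dia 22, 40.5 long, to grip. Stands upright in the fixture, hexagon in the recess, top 80 mm above the bench
- adapter_top (a point): centre of the spigot's end face, 76 mm from the hose-tail end along the adapter's z
- pile_top: the upper plate of the pile, the same size and shape as the retaining plate, loose; origin at the centre of its underside (42 mm above the bench), so the retaining plate goes 12 mm above this, x axes parallel (either way round)
- pile_low: the lower plate of the pile, the same again, loose, underside 30 mm above the bench
- pile_stand: black plastic riser fixed to the bench under the pile, 84 (x) x 46 (y) x 30 (z) mm, origin at the centre of its underside; the plates overhang it by 3 to 5 mm
- camera_stand: dark steel yoke of the inspection camera, fixed to the bench: base 100 x 110 x 12 mm, two uprights 102 mm high, 84 mm apart; origin at the centre of its underside, yaw varies; the camera looks up and towards its -x (the robot's side)
- camera_head: inspection camera, black box 56 x 60 x 55 mm, grey lens barrel 48 mm in diameter with a ring of white dots, tilting stiffly in the yoke. Origin on the tilt axis, 85 mm above the bench; its z is the optical axis, out of the lens, leaning 26 to 43 degrees from vertical towards the stand's -x; lens glass 50 mm from the origin along z
- view_point (a point): the point where the centre of the adapter's hose-tail end must be held: on the camera's optical axis, 100 mm in front of the lens glass (150 mm from the camera_head origin along its z)
- spare_adapter: bystander: a shorter adapter, 57 mm long, standing on the bench on its spigot, tail up; its origin is the tail end, at the top. Leave it alone.
- spanner: bystander: steel spanner 190 mm long lying along its x on the bench. Leave it alone.
- collar: bystander: steel collar, a ring 38 mm in diameter and 22 mm high lying on the bench; origin at the centre of its underside. Leave it alone.
Not all that is in view belongs to the job. Leave any green or purple look-alike of the pile_stand alone.

How it is judged:
On the way, in this order (a step that is already met when the one before it is completed fails the run):
1. the retaining plate lies squarely on the pile, let go (x of clamp_plate in the frame of pile_top between -0.007 and 0.007 m and y of clamp_plate in the frame of pile_top between -0.007 and 0.007 m and z of clamp_plate in the frame of pile_top between 0.01 and 0.014 m and angle between the x axis of clamp_plate and the x axis of pile_top, either way round below 0.12 rad and contact force between the fingers and clamp_plate below 0.05 N and x of pile_top in the frame of pile_low between -0.007 and 0.007 m and y of pile_top in the frame of pile_low between -0.007 and 0.007 m and z of pile_top in the frame of pile_low between 0.01 and 0.014 m and angle between the x axis of pile_top and the x axis of pile_low, either way round below 0.12 rad and z of pile_low in the frame of pile_stand above 0.028 m and linear speed of clamp_plate below 0.02 m/s), for 0.2 s.
2. the adapter is drawn clear of the fixture in the gripper (z of adapter in the frame of fixture above 0.06 m and contact force between the fingers and adapter above 1 N), for 0.2 s.
At the end, for the whole second after the job is handed in: Plates: released on the riser, all in line within 7 mm each way and 7 degrees. Adapter: gripped, still, touching nothing else, tail end within 15 mm of the view point, axis within 9 degrees of the optical axis, tail towards the lens. View point within 10 mm of its start (x of clamp_plate in the frame of pile_top between -0.007 and 0.007 m and y of clamp_plate in the frame of pile_top between -0.007 and 0.007 m and z of clamp_plate in the frame of pile_top between 0.01 and 0.014 m and angle between the x axis of clamp_plate and the x axis of pile_top, either way round below 0.12 rad and contact force between the fingers and clamp_plate below 0.05 N and x of pile_top in the frame of pile_low between -0.007 and 0.007 m and y of pile_top in the frame of pile_low between -0.007 and 0.007 m and z of pile_top in the frame of pile_low between 0.01 and 0.014 m and angle between the x axis of pile_top and the x axis of pile_low, either way round below 0.12 rad and z of pile_low in the frame of pile_stand above 0.028 m and distance between adapter and view_point below 0.015 m and angle between the z axis of adapter and the z axis of camera_head, either way round below 0.16 rad and z of adapter_top in the frame of camera_head above 0.19 m and contact force between the fingers and adapter above 1 N and contact force between adapter and camera_stand below 0.05 N and height (world z) of adapter above 0.12 m and linear speed of adapter below 0.02 m/s and distance of view_point from where it was at the start of the episode below 0.01 m); the arm keeps its last pose, push and grip.
It fails at once if the spare adapter is moved more than 30 mm (distance of spare_adapter from where it was at the start of the episode above 0.03 m).
It fails at once if the spanner is moved more than 30 mm (distance of spanner from where it was at the start of the episode above 0.03 m).
It fails at once if the collar is moved more than 30 mm (distance of collar from where it was at the start of the episode above 0.03 m).
It fails at once if the retaining plate is dropped from more than about 13 mm (contact force between the fingers and clamp_plate below 0.01 N and linear speed of clamp_plate above 0.5 m/s).
It fails at once if the camera is knocked, its view point shifted by more than 20 mm (distance of view_point from where it was at the start of the episode above 0.02 m).
It also fails if it takes over 67 s, if anything falls off the work surface, if the arm or the gripper's body presses on something with over 40 N, if the wrist force passes 120 N, or if a joint passes its speed limit or range.

ROBOT

A 6-joint arm with a two-finger parallel gripper is mounted at the origin on the work surface. World frame = base frame: x ahead of the robot, y to its left, z up, the work surface at z = 0. Lengths are in m, angles in rad, forces in N, time in s.
With the tool pointing down it reaches from about 0.3 to 0.875 m from the base axis. Payload 6.4 kg.
Tool frame: the origin (TCP) lies midway between the tips of the shut fingers; the grasp point (between the pads) lies 19 mm behind it (arm.pinch_z is the distance from the TCP to the grasp point, in m); x points along the fingers, y is the direction in which the jaws open and shut, and the axes are right-handed (so a half turn about x gives the same grasp; the last joint's range is limited). The gripper opens to 88 mm and grips with 3 to 60 N. Pads are 18 mm wide; open, the fingers measure 123 mm over their backs; the gripper's body (75 mm by 187 mm) begins 45 mm behind the grasp point.
Start: joints at [-1.47, 0.181, 1.607, -0, 1.354, -0.206], TCP at [0.174, -0.548, 0.239] pointing down, gripper open.
Joint ranges: [-2.99, 2.99], [-0.89, 2.07], [0.3, 2.58], [-1.14, 4.28], [0, 2.63], [-3.12, 3.12]. Speed limits (rad/s): [2.57, 2.57, 3.01, 3.14, 3.14, 3.14].

INTERFACE

Orientations are given as a unit quaternion [w, x, y, z].
In Python, from rig import sensors, eyes, arm gives the robot as it stands.
- The arm moves only by the shell command python3 -m creep 'ROWS' [FORCE]. ROWS is JSON, one flat list of numbers, 7 for each row, row after row: the shift along the tool's x, y, z in mm, then the turn, a rotation vector about the tool's x, y, z in degrees, then the finger opening in mm, from 0 to 88.1. In form: [x, y, z, wx, wy, wz, claw, x, y, z, wx, wy, wz, claw, ...]. A call has exactly 8 rows; each row is the pose to reach, as a shift and turn from the pose commanded when the call began, along the tool's axes at that moment; what a row does not reach only later rows make up. A row lasts 1/10 s, in which the tool goes at most 50 mm and 8.59 degrees, less where a joint would pass 70% of its speed; a pose out of reach is approached as far as the arm can. A call with a gripper value outside its range is refused whole. The fingers move at their own pace and stop on an object; FORCE is the grip in N (left out, the last holds). Time passes only in rows, so rows that repeat a pose let the fingers close, or fill a call up. It gives the time, the measured TCP pose, the force and the opening at its end, in the units of the state.
- sensors.observe(): the state, without advancing time (a new reading comes with each control period).
- eyes.read_camera(name): name is "side" or "top" or "wrist"; returns the picture (420x560x3 uint8, red, green, blue); there is no depth.
- eyes.camera_info(name): a dict with "fx", "fy", "cx", "cy" (pixels), "extrinsics" (4x4, takes a point from camera to world coordinates); the wrist camera has in their place "mount" (4x4, takes a point from camera to tool coordinates, whose origin is the TCP and whose axes are the tool frame's). Camera axes: x right, y down, z forward; pixel columns grow to the right and rows downward; lengths in m; the calibration is good to about 2 mm. A picture is of the moment at which its call begins: read the wrist's pose just before it. camera_info takes no time and is no camera call.
- arm.finish_job(): hands the job in, once; it reports no verdict.
The state is a dict: "time_s": time; "joints": joint angles; "qvel": joint speeds; "joint_torque": joint torques, N m; "tool_pos": TCP position; "eef_rot": TCP orientation; "force": force on the tool from outside, world axes, zero at the start; "torque": the same for the moment, N m; "opening": finger opening in m.
Only numpy, scipy, OpenCV 4.12 (cv2) and the standard library are available. Lean on these libraries where they do the work, as an engineer would, in place of code of your own. Each camera call takes 0.05 s, during which the arm holds its last target.

## Working session

There is one attempt and no reset: what is moved stays moved. The work goes in short steps, Python scripts to look and compute and a shell command to move; the robot and the scene stay as the last step left them, time stands still between calls to the robot, and variables do not carry over. Pictures are saved under pics/ and viewed, and the job is handed in when it is done.

```bash
ls; mkdir -p pics; python3 - <<'E'
from rig import sensors, eyes, arm
import cv2, numpy as np
print(sensors.observe())
for n in ("side","top","wrist"):
    im=eyes.read_camera(n); cv2.imwrite(f"pics/{n}0.png",im[:,:,::-1])
    print(n,eyes.camera_info(n))
E
```

```text
pics
{'time_s': 0.0, 'joints': array([-1.47031957e+00,  1.81526268e-01,  1.60796860e+00, -2.44169847e-05,
        1.35381403e+00, -2.06290084e-01]), 'qvel': array([ 0.00025286,  0.00019382, -0.00068883,  0.00126886, -0.00077337,
        0.00101409]), 'joint_torque': array([ 1.05055435e-03, -4.33867121e+01, -3.41847217e+01,  7.02546607e-02,
        3.85735813e-02, -1.76814842e-04]), 'tool_pos': array([ 0.17359844, -0.54761768,  0.23783749]), 'eef_rot': array([ 0.1074291 ,  0.69882834,  0.10864187, -0.698781  ]), 'force': array([-0.34037742, -0.16558923,  0.72452353]), 'torque': array([-0.0109767 ,  0.01793154, -0.00604449]), 'opening': 0.08798082612735311}
side {'fx': 432.94469608983707, 'fy': 432.94469608983707, 'cx': 279.4152868630151, 'cy': 207.19565972882785, 'extrinsics': array([[-0.95473996, -0.1877722 ,  0.23067987,  0.25105   ],
       [-0.29734973,  0.58324086, -0.7559188 ,  0.86871437],
       [ 0.00739861, -0.79029848, -0.61267737,  0.87167332],
       [ 0.        ,  0.        ,  0.        ,  1.        ]])}
top {'fx': 490.24079566584066, 'fy': 490.24079566584066, 'cx': 276.8195497305546, 'cy': 191.3288450572992, 'extrinsics': array([[ 0.01843948, -0.98228037,  0.18650809,  0.30474931],
       [-0.99966776, -0.02147297, -0.01425739,  0.01467934],
       [ 0.01800964, -0.18618323, -0.98234997,  1.33234708],
       [ 0.        ,  0.        ,  0.        ,  1.        ]])}
wrist {'fx': 303.5312519099881, 'fy': 303.5312519099881, 'cx': 277.5556491950859, 'cy': 208.39561590380308, 'mount': array([[-7.56280334e-05, -2.62334820e-01,  9.64976910e-01,
        -1.45657881e-01],
       [ 9.99999804e-01,  5.79703878e-04,  2.35968890e-04,
         6.89898604e-04],
       [-6.21303713e-04,  9.64976739e-01,  2.62334724e-01,
        -6.87950146e-02],
       [ 0.00000000e+00,  0.00000000e+00,  0.00000000e+00,
         1.00000000e+00]])}
```

View pictures.

View pics/side0.png

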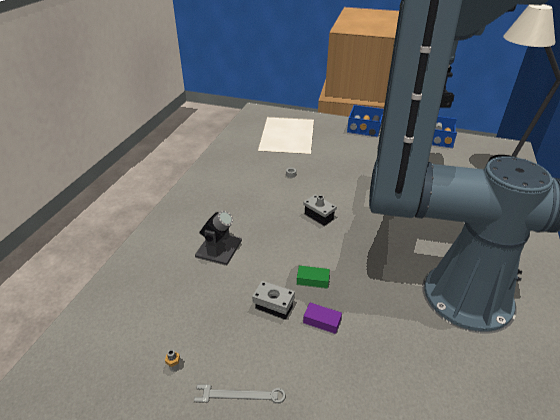

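View pics/top0.png

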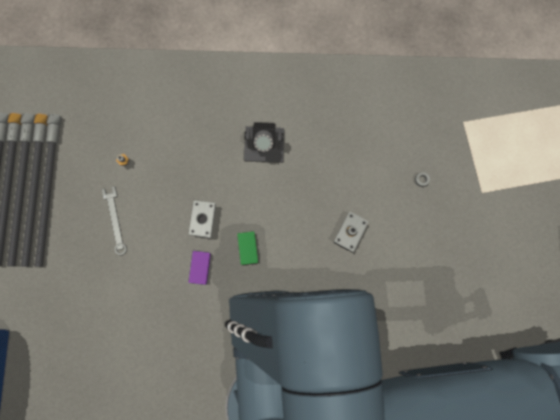

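View pics/wrist0.png

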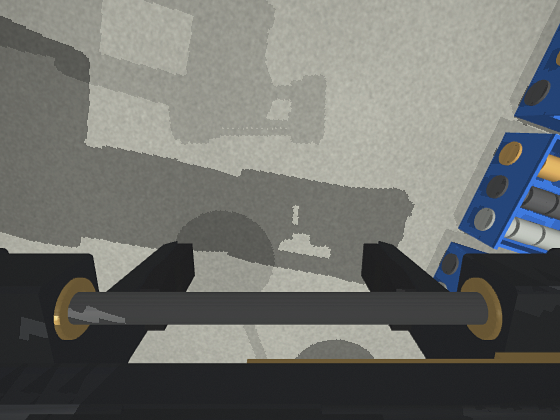

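```bash
python3 - <<'E'
import cv2
t=cv2.imread('pics/top0.png'); s=cv2.imread('pics/side0.png')
a=cv2.resize(t[110:270,180:380],None,fx=4,fy=4,interpolation=cv2.INTER_CUBIC); cv2.imwrite('pics/tc.png',cv2.resize(t[115:265,180:380],(800,600),interpolation=cv2.INTER_CUBIC))
cv2.imwrite('pics/sc.png',cv2.resize(s[185:335,180:380],(800,600),interpolation=cv2.INTER_CUBIC))
E
```

```text
(no output)
```

View pics/tc.png

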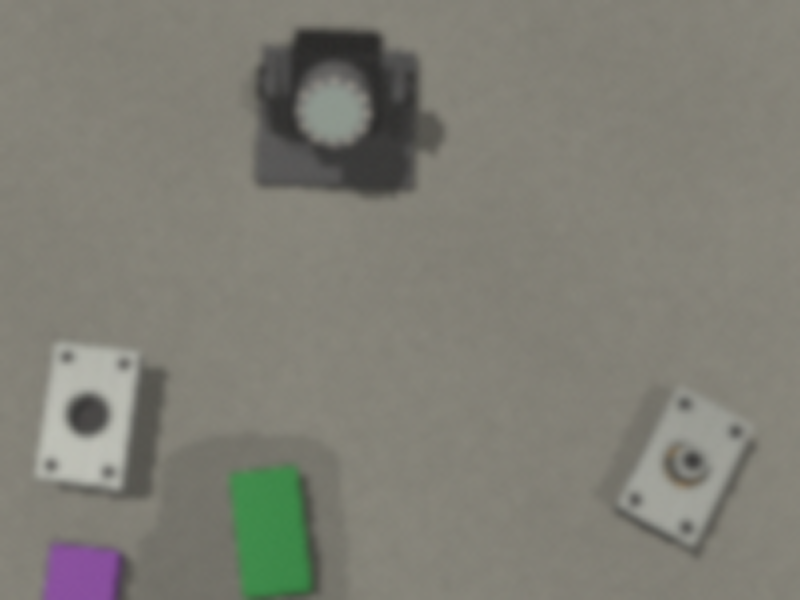

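View pics/sc.png

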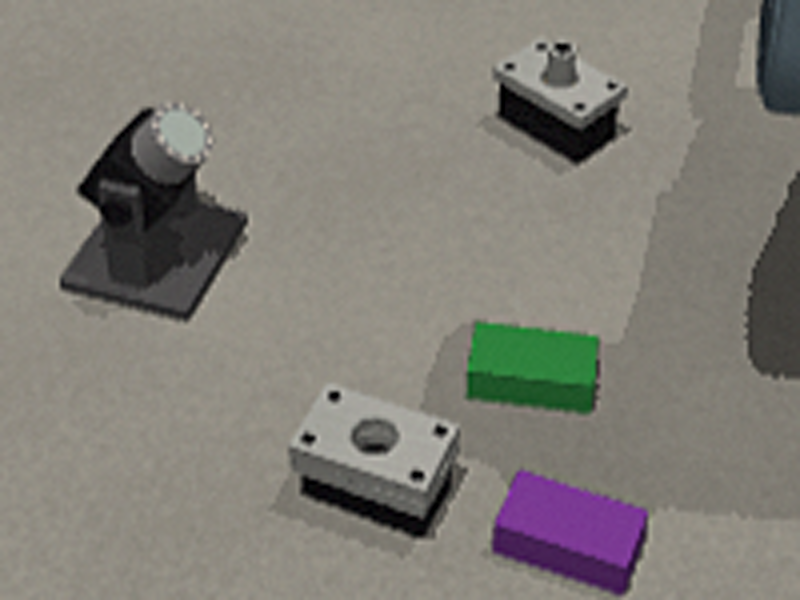

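The crops show the pile at top-crop (88,415), with an open hole and no adapter. The loose retaining plate is at (685,465), with the spigot through its hole. The look-alikes for the riser are the green block (272,530) and the purple block (83,575). The spare adapter is at top pixel (122,160) and the collar at (422,179). I choose the plate at top pixel (351,232), because its spigot shows.

```bash
cat > h.py <<'E'
import numpy as np, cv2
from rig import sensors, eyes, arm
from scipy.spatial.transform import Rotation as R
def T_tool(s=None):
    s=s or sensors.observe(); q=s['eef_rot']; T=np.eye(4)
    T[:3,:3]=R.from_quat([q[1],q[2],q[3],q[0]]).as_matrix(); T[:3,3]=s['tool_pos']; return T
def cam(name,Tt=None):
    i=eyes.camera_info(name); K=np.array([[i['fx'],0,i['cx']],[0,i['fy'],i['cy']],[0,0,1]])
    E=i['extrinsics'] if 'extrinsics' in i else (Tt if Tt is not None else T_tool())@i['mount']
    return K,E
def toplane(px,K,E,z):
    px=np.atleast_2d(np.array(px,float)); d=np.c_[px,np.ones(len(px))]@np.linalg.inv(K).T@E[:3,:3].T
    return E[:3,3]+d*((z-E[2,3])/d[:,2])[:,None]
def proj(P,K,E):
    P=np.atleast_2d(P); c=(P-E[:3,3])@E[:3,:3]; u=c@K.T; return u[:,:2]/u[:,2:]
E
python3 - <<'E'
from h import *
K,E=cam('top'); Ks,Es=cam('side')
def go(name,pt,ps,z,n):
    for tag,p,k,e,o in(("top",pt,K,E,(180,115)),("side",ps,Ks,Es,(180,185))):
        P=toplane(np.array(p)/4+np.array(o)-0.4,k,e,z); c=P.mean(0)
        a=P[0]+P[1]-P[2]-P[3]; 
        print(n,tag,c.round(4),np.degrees(np.arctan2(a[1],a[0])).round(1)%180,[np.linalg.norm(P[i]-P[i-1]).round(4) for i in range(4)])
go(0,[(54,342),(140,350),(123,490),(36,477)],[(460,430),(328,384),(290,450),(433,490)],.054,'pile')
go(0,[(680,385),(753,428),(697,552),(615,505)],[(628,90),(540,38),(493,72),(588,116)],.052,'fix')
E
```

```text
pile top [0.4716 0.1917 0.054 ] 175.5 [np.float64(0.0896), np.float64(0.0569), np.float64(0.0928), np.float64(0.0573)]
pile side [0.4686 0.1953 0.054 ] 86.2 [np.float64(0.0497), np.float64(0.0905), np.float64(0.0579), np.float64(0.0915)]
fix top [ 0.4451 -0.2011  0.052 ] 153.4 [np.float64(0.0911), np.float64(0.0554), np.float64(0.0904), np.float64(0.061)]
fix side [ 0.4435 -0.196   0.052 ] 64.1 [np.float64(0.0469), np.float64(0.093), np.float64(0.0606), np.float64(0.0886)]
```

```bash
cat >> h.py <<'E'
def tgt_down(p,yawy):
    """tool x down, tool y at world yaw yawy deg"""
    a=np.radians(yawy); x=np.array([0,0,-1.]); y=np.array([np.cos(a),np.sin(a),0]); T=np.eye(4)
    T[:3,:3]=np.c_[x,y,np.cross(x,y)]; T[:3,3]=p; return T
def delta(Tg,T0=None):
    T0=T_tool() if T0 is None else T0
    D=np.linalg.inv(T0)@Tg
    return (D[:3,3]*1000).round(1), np.degrees(R.from_matrix(D[:3,:3]).as_rotvec()).round(2)
E
python3 - <<'E'
from h import *
T=T_tool(); print(T.round(3))
for yw in (63.4,-116.6): 
    Tg=tgt_down([0,0,0],yw); z=Tg[:3,2]; Tg[:3,3]=np.array([.4445,-.1985,.24])+z*.04
    print(yw,z.round(2),delta(Tg))
E
```

```text
[[-0.     0.302 -0.953  0.174]
 [ 0.001 -0.953 -0.302 -0.548]
 [-1.    -0.001 -0.     0.238]
 [ 0.     0.     0.     1.   ]]
63.4 [ 0.89 -0.45  0.  ] (array([  -1.6, -223.3, -392.4]), array([-1.3582e+02, -1.0000e-01,  2.0000e-02]))
-116.6 [-0.89  0.45  0.  ] (array([  -1.5, -279. , -335. ]), array([4.418e+01, 2.000e-02, 8.000e-02]))
```

```bash
python3 -m creep '[0,-40,-45,6,0,0,88, 0,-80,-90,12,0,0,88, 0,-120,-135,18,0,0,88, 0,-160,-180,24,0,0,88, 0,-190,-215,30,0,0,88, 0,-220,-250,36,0,0,88, 0,-250,-290,42,0,0,88, 0,-279,-335,44.2,0,0,88]' 
python3 - <<'E'
from h import *
T=T_tool(); Tg=tgt_down([0,0,0],-116.6); Tg[:3,3]=np.array([.4445,-.1985,.24])+Tg[:3,2]*.04
print(delta(Tg),sensors.observe()['joints'].round(3))
E
```

```text
time_s: 0.95
tool_pos: [0.3871, -0.2079, 0.2388]
eef_rot: [-0.164, 0.688, -0.164, -0.688]
force: [0.3, -0.8, -0.7]
opening: 0.0881
(array([ -1.2, -34.2,  -7. ]), array([-0.25, -0.02, -0.01])) [-0.764 -0.137  1.93  -0.     1.347  1.275]
```

```bash
python3 -m creep '[0,-17,-3,0,0,0,88, 0,-34,-7,0,0,0,88, 0,-34,-7,0,0,0,88, 0,-34,-7,0,0,0,88, 0,-34,-7,0,0,0,88, 0,-34,-7,0,0,0,88, 0,-34,-7,0,0,0,88, 0,-34,-7,0,0,0,88]' 
python3 - <<'E'
from h import *
T=T_tool(); Tg=tgt_down([0,0,0],-116.6); Tg[:3,3]=np.array([.4445,-.1985,.24])+Tg[:3,2]*.04
print(delta(Tg),sensors.observe()['joints'].round(3))
im=eyes.read_camera('wrist'); np.save('T1.npy',T); cv2.imwrite('pics/w1.png',im[:,:,::-1])
E
```

```text
time_s: 1.75
tool_pos: [0.4079, -0.1831, 0.2387]
eef_rot: [-0.163, 0.688, -0.163, -0.688]
force: [0.3, -1.0, 0.2]
opening: 0.0879
(array([-1.3, -2.6,  0.4]), array([-0.08, -0.  , -0.  ])) [-0.689 -0.117  1.913 -0.     1.345  1.348]
```

View pics/w1.png

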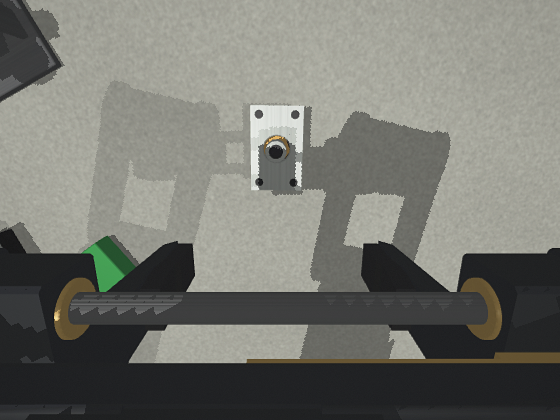

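```bash
python3 - <<'E'
import cv2
t=cv2.imread('pics/w1.png'); cv2.imwrite('pics/w1c.png',cv2.resize(t[95:200,210:350],(800,600),interpolation=cv2.INTER_CUBIC))
E
```

```text
(no output)
```

View pics/w1c.png

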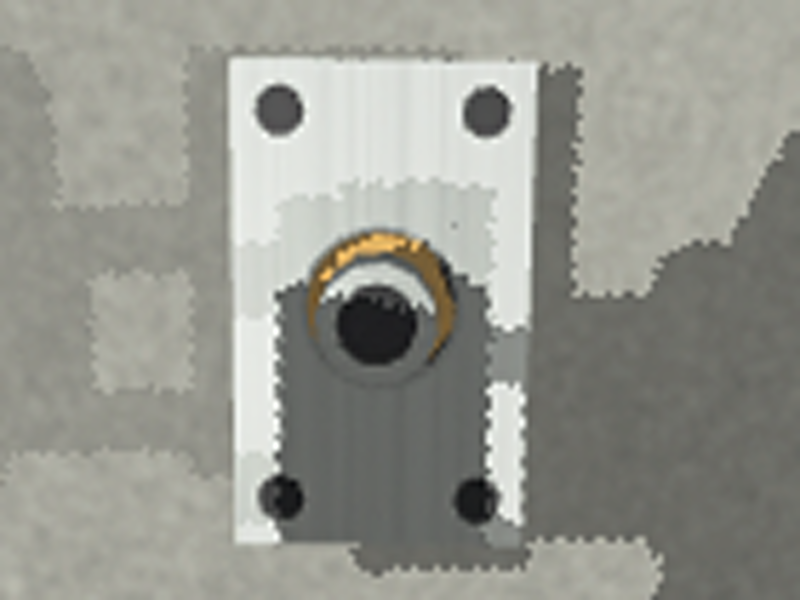

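```bash
python3 - <<'E'
from h import *
T=np.load('T1.npy'); K,E=cam('wrist',T); f=lambda p:np.array(p,float)/5.714+np.array([210,95])-.4
for p in ([(230,57),(537,60),(524,545),(235,543)],[(279,110),(487,111),(476,501),(281,497)]):
    P=toplane(f(p),K,E,.052); a=P[0]+P[1]-P[2]-P[3]
    print(P.mean(0).round(4),np.degrees(np.arctan2(a[1],a[0])).round(2),[np.linalg.norm(P[i]-P[i-1]).round(4) for i in range(4)])
    c=P.mean(0)
print('adapter',toplane(f([(375,325)]),K,E,.080).round(4))
yaw=np.degrees(np.arctan2(a[1],a[0]))-90
Tg=tgt_down([c[0],c[1],.10],yaw); print(yaw,delta(Tg))
E
```

```text
[ 0.4489 -0.2016  0.052 ] -27.18 [np.float64(0.09), np.float64(0.0558), np.float64(0.0899), np.float64(0.0565)]
[ 0.4489 -0.2015  0.052 ] -27.38 [np.float64(0.0717), np.float64(0.0381), np.float64(0.0723), np.float64(0.0378)]
adapter [[ 0.4489 -0.2005  0.08  ]]
-117.38138225875198 (array([138.7,  -1.9, -44.9]), array([ 0.72, -0.  , -0.  ]))
```

```bash
python3 -m creep '[0,0,-22,0.7,0,0,88, 30,-1,-45,0.7,0,0,88, 70,-1,-45,0.7,0,0,88, 105,-1,-45,0.7,0,0,88, 125,-1,-45,0.7,0,0,88, 139,-1,-45,0.7,0,0,88, 139,-1,-45,0.7,0,0,88, 139,-1,-45,0.7,0,0,88]' 
python3 - <<'E'
from h import *
Tg=tgt_down([.4489,-.2015,.029],-117.3)
print(delta(Tg),sensors.observe()['joints'].round(3))
E
```

```text
time_s: 2.6
tool_pos: [0.4489, -0.2021, 0.1]
eef_rot: [0.167, -0.687, 0.167, 0.687]
force: [0.9, -0.0, 0.3]
opening: 0.0878
(array([71. , -0.5,  0.2]), array([-0.03,  0.01,  0.  ])) [-0.665  0.176  1.923  0.     1.042  1.383]
```

```bash
python3 -m creep '[20,-0.5,0,0,0,0,88, 40,-0.5,0,0,0,0,88, 55,-0.5,0,0,0,0,88, 65,-0.5,0,0,0,0,88, 71,-0.5,0,0,0,0,88, 71,-0.5,0,0,0,0,88, 71,-0.5,0,0,0,0,88, 71,-0.5,0,0,0,0,88]' 
python3 -m creep '[0,0,0,0,0,0,70, 0,0,0,0,0,0,62, 0,0,0,0,0,0,54, 0,0,0,0,0,0,50, 0,0,0,0,0,0,50, 0,0,0,0,0,0,50, 0,0,0,0,0,0,50, 0,0,0,0,0,0,50]' 40
```

```text
time_s: 3.4
tool_pos: [0.4496, -0.2019, 0.0295]
eef_rot: [-0.167, 0.688, -0.167, -0.687]
force: [-0.4, 1.2, 0.1]
opening: 0.0877
time_s: 4.2
tool_pos: [0.449, -0.2016, 0.0288]
eef_rot: [-0.167, 0.687, -0.167, -0.687]
force: [-0.8, -0.3, 1.2]
opening: 0.0553
```

Gripped at 55 mm, as expected. I'll lift straight up and slowly.

```bash
python3 -m creep '[-5,0,0,0,0,0,50, -12,0,0,0,0,0,50, -20,0,0,0,0,0,50, -30,0,0,0,0,0,50, -40,0,0,0,0,0,50, -50,0,0,0,0,0,50, -60,0,0,0,0,0,50, -70,0,0,0,0,0,50]' 40
python3 -m creep '[-10,0,0,0,0,0,50, -20,0,0,0,0,0,50, -30,0,0,0,0,0,50, -40,0,0,0,0,0,50, -50,0,0,0,0,0,50, -55,0,0,0,0,0,50, -58,0,0,0,0,0,50, -60,0,0,0,0,0,50]' 40
python3 - <<'E'
from h import *
T=T_tool();print(T.round(4));np.save('T2.npy',T)
im=eyes.read_camera('wrist'); cv2.imwrite('pics/w2.png',im[:,:,::-1])
im=eyes.read_camera('top'); cv2.imwrite('pics/t2.png',im[:,:,::-1])
E
```

```text
time_s: 5.0
tool_pos: [0.4491, -0.2015, 0.0997]
eef_rot: [-0.167, 0.687, -0.167, -0.687]
force: [0.3, -0.0, -3.2]
opening: 0.0549
time_s: 5.8
tool_pos: [0.449, -0.2014, 0.1588]
eef_rot: [0.167, -0.687, 0.167, 0.687]
force: [-0.8, -0.6, -3.5]
opening: 0.0552
[[-1.000e-04 -4.590e-01 -8.884e-01  4.490e-01]
 [ 1.000e-04 -8.884e-01  4.590e-01 -2.014e-01]
 [-1.000e+00 -0.000e+00  1.000e-04  1.588e-01]
 [ 0.000e+00  0.000e+00  0.000e+00  1.000e+00]]
```

View pics/w2.png

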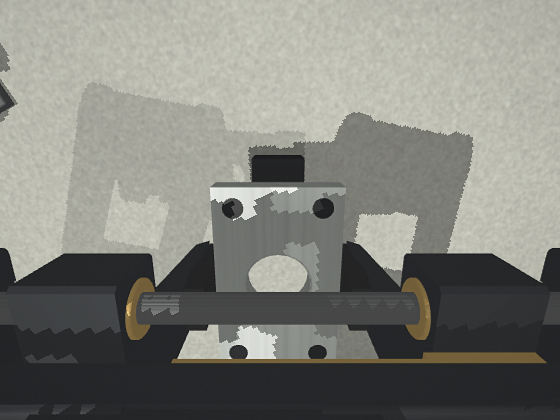

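```bash
python3 - <<'E'
import cv2
t=cv2.imread('pics/w2.png'); cv2.imwrite('pics/w2c.png',cv2.resize(t[175:280,208:348],(800,600),interpolation=cv2.INTER_CUBIC))
E
```

```text
(no output)
```

View pics/w2c.png

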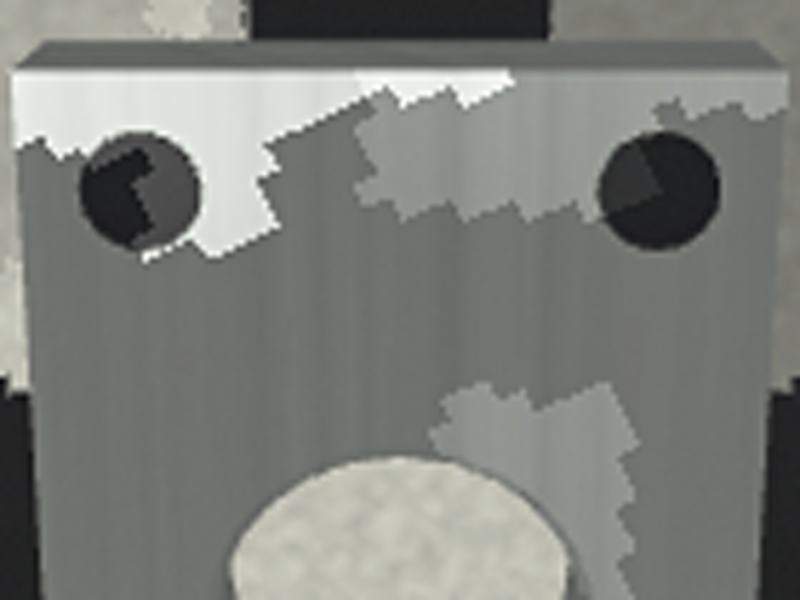

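View pics/t2.png

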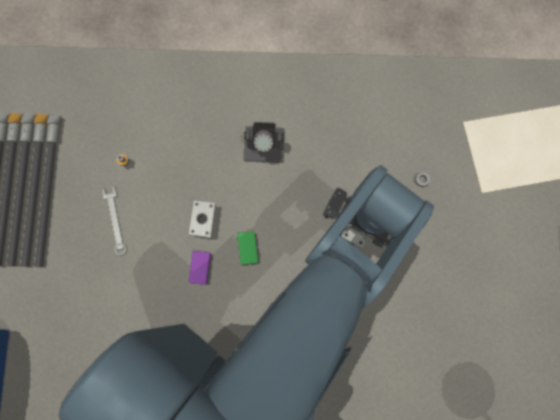

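```bash
python3 - <<'E'
from h import *
T=np.load('T2.npy'); K,E=cam('wrist',T)
f=lambda p:np.array(p,float)/5.714+np.array([208,175])-.4
P=toplane(f([(12,68),(788,68),(140,190),(659,190)]),K,E,T[2,3]+.0232)
P=(np.c_[P,np.ones(4)]@np.linalg.inv(T).T)[:,:3]; print((P*1000).round(1))
Tg=tgt_down([0,0,0],-94.3); Tg[:3,3]=np.array([.4735,.1925,.23])+Tg[:3,2]*.06
print(delta(Tg),Tg[:3,3])
E
```

```text
[[-23.2 -28.3 -44.9]
 [-23.2  27.3 -44.9]
 [-23.2 -19.5 -35.8]
 [-23.2  18.5 -35.8]]
(array([ -71.3, -337.8,  214.3]), array([-2.303e+01,  1.000e-02,  1.000e-02])) [0.41366889 0.19699872 0.23      ]
```

```bash
python3 -m creep '[-20,-10,6,0,0,0,50, -45,-30,19,-2,0,0,50, -65,-60,38,-4,0,0,50, -71,-95,60,-6.5,0,0,50, -71,-130,83,-9,0,0,50, -71,-165,105,-11.5,0,0,50, -71,-200,127,-14,0,0,50, -71,-235,149,-16.5,0,0,50]' 40
python3 -m creep '[0,-38,20,-2.5,0,0,50, 0,-72,35,-4,0,0,50, 0,-95,46,-5.5,0,0,50, 0,-105,54,-6.5,0,0,50, 0,-105,54,-6.5,0,0,50, 0,-105,54,-6.5,0,0,50, 0,-105,54,-6.5,0,0,50, 0,-105,54,-6.5,0,0,50]' 40
python3 - <<'E'
from h import *
T=T_tool();print(T.round(4));np.save('T3.npy',T)
im=eyes.read_camera('wrist'); cv2.imwrite('pics/w3.png',im[:,:,::-1])
E
```

```text
time_s: 6.7
tool_pos: [0.4239, 0.0773, 0.2295]
eef_rot: [0.066, -0.704, 0.066, 0.704]
force: [0.2, -0.2, -3.1]
opening: 0.0555
time_s: 7.5
tool_pos: [0.3916, 0.188, 0.2297]
eef_rot: [-0.027, 0.707, -0.027, -0.707]
force: [0.4, -0.9, -2.2]
opening: 0.0554
[[ 0.000e+00 -7.740e-02 -9.970e-01  3.916e-01]
 [-2.000e-04 -9.970e-01  7.740e-02  1.880e-01]
 [-1.000e+00  2.000e-04 -0.000e+00  2.297e-01]
 [ 0.000e+00  0.000e+00  0.000e+00  1.000e+00]]
```

View pics/w3.png

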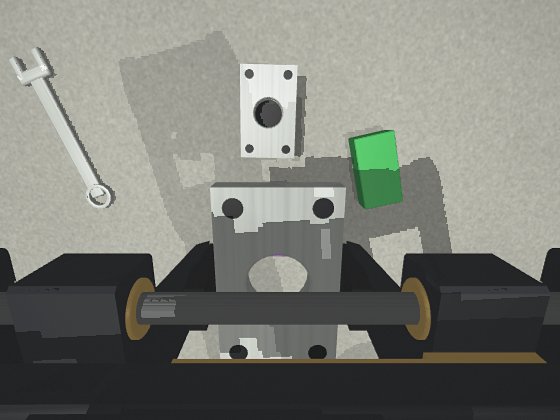

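```bash
python3 - <<'E'
import cv2
t=cv2.imread('pics/w3.png'); cv2.imwrite('pics/w3c.png',cv2.resize(t[58:163,200:340],(800,600),interpolation=cv2.INTER_CUBIC))
E
```

```text
(no output)
```

View pics/w3c.png

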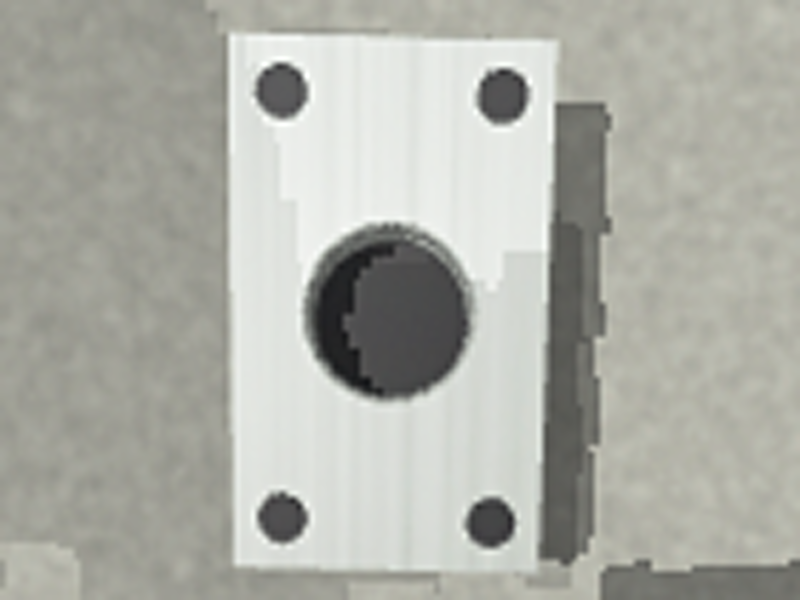

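```bash
python3 - <<'E'
from h import *
T=np.load('T3.npy'); K,E=cam('wrist',T); f=lambda p:np.array(p,float)/5.714+np.array([200,58])-.4
for p in ([(229,33),(558,40),(540,572),(234,567)],[(282,91),(502,96),(491,522),(283,518)]):
    P=toplane(f(p),K,E,.054); a=P[0]+P[1]-P[2]-P[3]; c=P.mean(0); yaw=np.degrees(np.arctan2(a[1],a[0]))-90
    print(c.round(4),yaw.round(2),[np.linalg.norm(P[i]-P[i-1]).round(4) for i in range(4)])
    # plate centre sits at tool y=-0.5mm
    Tg=tgt_down([c[0],c[1],.09],yaw); Tg[:3,3]+=Tg[:3,1]*.0005; print(delta(Tg))
E
```

```text
[0.4742 0.1913 0.054 ] -95.62 [np.float64(0.0899), np.float64(0.0559), np.float64(0.0897), np.float64(0.0562)]
(array([139.7,  -9.1, -82.1]), array([ 1.19, -0.  , -0.01]))
[0.4742 0.1914 0.054 ] -95.59 [np.float64(0.0719), np.float64(0.0377), np.float64(0.0719), np.float64(0.0379)]
(array([139.7,  -9.2, -82.1]), array([ 1.16, -0.  , -0.01]))
```

```bash
python3 -m creep '[0,-2,-15,0.3,0,0,50, 10,-5,-40,0.6,0,0,50, 35,-8,-65,0.9,0,0,50, 65,-9,-80,1.2,0,0,50, 100,-9,-82,1.2,0,0,50, 130,-9,-82,1.2,0,0,50, 145,-9,-82,1.2,0,0,50, 155,-9,-82,1.2,0,0,50]' 40
python3 -m creep '[0,0,0,0,0,0,50,0,0,0,0,0,0,50,0,0,0,0,0,0,50,0,0,0,0,0,0,50,0,0,0,0,0,0,50,0,0,0,0,0,0,50,0,0,0,0,0,0,50,0,0,0,0,0,0,50]' 40
python3 - <<'E'
from h import *
Tg=tgt_down([.4742,.1914,.0435],-95.6); Tg[:3,3]+=Tg[:3,1]*.0005; print(delta(Tg))
T=T_tool();np.save('T4.npy',T)
im=eyes.read_camera('wrist'); cv2.imwrite('pics/w4.png',im[:,:,::-1])
im=eyes.read_camera('side'); cv2.imwrite('pics/s4.png',cv2.resize(im[220:340,190:350,::-1],(800,600),interpolation=cv2.INTER_CUBIC))
E
```

```text
time_s: 8.35
tool_pos: [0.473, 0.1909, 0.0729]
eef_rot: [0.034, -0.705, 0.035, 0.707]
force: [-0.6, 0.1, -2.9]
opening: 0.0554
time_s: 9.15
tool_pos: [0.4736, 0.1918, 0.0748]
eef_rot: [0.034, -0.706, 0.034, 0.706]
force: [-0.8, -0.0, -2.9]
opening: 0.0555
(array([31.3,  0.8, -0.7]), array([ 0.08,  0.  , -0.  ]))
```

View pics/w4.png

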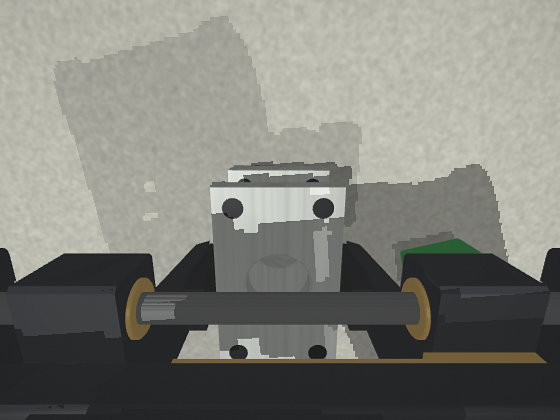

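View pics/s4.png

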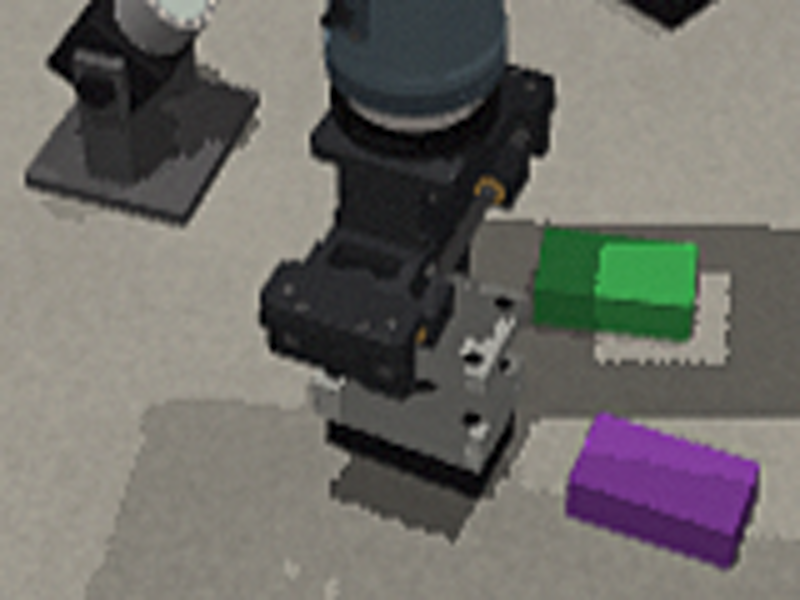

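The picture shows the held plate square over the pile, with dots at (232,208) and (324,208). One problem: the fingertips reach 11 mm below the plate's underside, so they would land on the edges of the equally wide pile plate. I'll put the plate back on the narrower fixture and regrip it higher.

```bash
python3 -m creep '[-20,0,0,0,0,0,50, -45,0,0,0,0,0,50, -70,10,0,2,0,0,50, -85,40,2,4,0,0,50, -85,80,4,7,0,0,50, -85,120,6,9,0,0,50, -85,160,8,11,0,0,50, -85,200,10,14,0,0,50]' 40
python3 - <<'E'
from h import *
Tg=tgt_down([.449,-.2015,.16],-117.4); print(delta(Tg))
E
```

```text
time_s: 10.05
tool_pos: [0.4439, -0.0077, 0.1599]
eef_rot: [-0.12, 0.697, -0.12, -0.697]
force: [1.0, -1.3, -2.8]
opening: 0.0554
(array([-1.000e-01,  1.809e+02, -6.980e+01]), array([ 7.81, -0.03,  0.  ]))
```

```bash
python3 -m creep '[0,38,-14,2,0,0,50, 0,76,-29,4,0,0,50, 0,114,-44,6,0,0,50, 0,145,-56,7.5,0,0,50, 0,165,-64,7.8,0,0,50, 0,175,-69,7.8,0,0,50, 0,180,-70,7.8,0,0,50, 0,180,-70,7.8,0,0,50]' 40
python3 -m creep '[5,0,0,0,0,0,50,10,0,0,0,0,0,50,15,0,0,0,0,0,50,20,0,0,0,0,0,50,20,0,0,0,0,0,50,20,0,0,0,0,0,50,20,0,0,0,0,0,50,20,0,0,0,0,0,50]' 40
python3 - <<'E'
from h import *
Tg=tgt_down([.449,-.2015,.0295],-117.4); print(delta(Tg))
im=eyes.read_camera('wrist'); cv2.imwrite('pics/w5.png',im[:,:,::-1])
E
```

```text
time_s: 10.85
tool_pos: [0.4501, -0.1991, 0.1595]
eef_rot: [0.167, -0.687, 0.167, 0.687]
force: [-0.6, -0.1, -2.4]
opening: 0.0553
time_s: 11.65
tool_pos: [0.4504, -0.1996, 0.14]
eef_rot: [-0.167, 0.687, -0.167, -0.687]
force: [0.0, 0.5, -2.6]
opening: 0.0554
(array([110.5,   2.4,   0.4]), array([ 0.07, -0.03, -0.  ]))
```

View pics/w5.png

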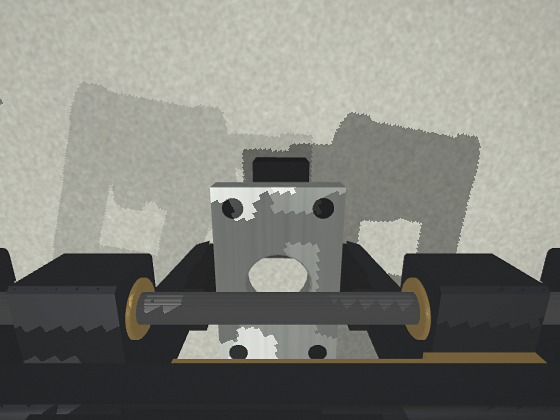

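```bash
python3 -m creep '[0,2.3,0.4,0,0,0,50, 8,2.3,0.4,0,0,0,50, 18,2.3,0.4,0,0,0,50, 28,2.3,0.4,0,0,0,50, 35,2.3,0.4,0,0,0,50, 40,2.3,0.4,0,0,0,50, 40,2.3,0.4,0,0,0,50, 40,2.3,0.4,0,0,0,50]' 40
python3 - <<'E'
from h import *
Tg=tgt_down([.449,-.2015,.0295],-117.4); print(delta(Tg))
E
```

```text
time_s: 12.5
tool_pos: [0.4489, -0.2013, 0.0997]
eef_rot: [0.167, -0.687, 0.167, 0.687]
force: [-0.5, -0.0, -2.5]
opening: 0.0553
(array([70.2,  0.2, -0.2]), array([0.08, 0.01, 0.  ]))
```

```bash
python3 -m creep '[10,0,0,0,0,0,50, 20,0,0,0,0,0,50, 30,0,0,0,0,0,50, 40,0,0,0,0,0,50, 50,0,0,0,0,0,50, 58,0,0,0,0,0,50, 63,0,0,0,0,0,50, 66,0,0,0,0,0,50]' 40
python3 -m creep '[1,0,0,0,0,0,50, 2,0,0,0,0,0,50, 3,0,0,0,0,0,50, 4,0,0,0,0,0,50, 4,0,0,0,0,0,50, 4,0,0,0,0,0,50, 4,0,0,0,0,0,50, 4,0,0,0,0,0,50]' 40
```

```text
time_s: 13.3
tool_pos: [0.4487, -0.2011, 0.0331]
eef_rot: [0.167, -0.687, 0.167, 0.687]
force: [0.0, -0.0, -2.5]
opening: 0.0556
time_s: 14.1
tool_pos: [0.4489, -0.2013, 0.0298]
eef_rot: [-0.167, 0.687, -0.167, -0.687]
force: [0.8, -0.0, -2.9]
opening: 0.0556
```

```bash
python3 -m creep '[0.7,0,0,0,0,0,50, 1.3,0,0,0,0,0,50, 1.3,0,0,0,0,0,56, 1.3,0,0,0,0,0,62, 1.3,0,0,0,0,0,68, 1,0,0,0,0,0,70, 1,0,0,0,0,0,70, 1,0,0,0,0,0,70]' 40
python3 -m creep '[-5,0,0,0,0,0,70, -10,0,0,0,0,0,70, -13.5,0,0,0,0,0,70, -13.5,0,0,0,0,0,66, -13.5,0,0,0,0,0,62, -13.5,0,0,0,0,0,58, -13.5,0,0,0,0,0,52, -13.5,0,0,0,0,0,50]' 40
python3 -m creep '[0,0,0,0,0,0,50,0,0,0,0,0,0,50,0,0,0,0,0,0,50,0,0,0,0,0,0,50,0,0,0,0,0,0,50,0,0,0,0,0,0,50,0,0,0,0,0,0,50,0,0,0,0,0,0,50]' 50
python3 - <<'E'
from h import *
im=eyes.read_camera('wrist'); cv2.imwrite('pics/w6.png',im[:,:,::-1])
E
```

```text
time_s: 14.9
tool_pos: [0.4489, -0.2013, 0.0287]
eef_rot: [-0.167, 0.687, -0.167, -0.687]
force: [-0.1, -0.2, -0.2]
opening: 0.0701
time_s: 15.7
tool_pos: [0.4487, -0.2012, 0.0421]
eef_rot: [0.167, -0.687, 0.167, 0.687]
force: [0.5, 0.5, 0.8]
opening: 0.0557
time_s: 16.5
tool_pos: [0.4487, -0.2012, 0.0421]
eef_rot: [0.167, -0.687, 0.167, 0.687]
force: [-0.2, -1.0, -2.3]
opening: 0.0551
```

View pics/w6.png

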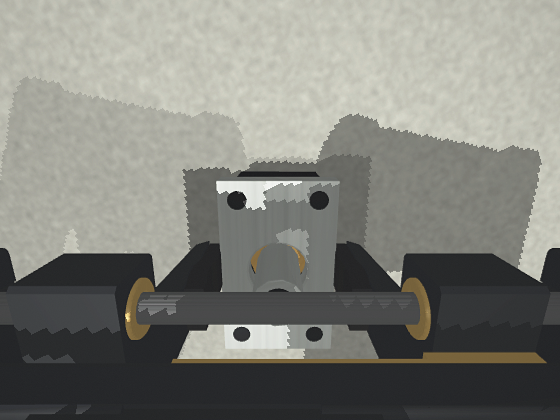

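```bash
python3 -m creep '[-5,0,0,0,0,0,50, -12,0,0,0,0,0,50, -20,0,0,0,0,0,50, -30,0,0,0,0,0,50, -40,0,0,0,0,0,50, -50,0,0,0,0,0,50, -60,0,0,0,0,0,50, -70,0,0,0,0,0,50]' 50
python3 -m creep '[-10,0,0,0,0,0,50, -20,0,0,0,0,0,50, -30,0,0,0,0,0,50, -40,0,0,0,0,0,50, -45,0,0,0,0,0,50, -48,0,0,0,0,0,50, -48,0,0,0,0,0,50, -48,0,0,0,0,0,50]' 50
python3 - <<'E'
from h import *
T=T_tool();np.save('T7.npy',T)
im=eyes.read_camera('wrist'); cv2.imwrite('pics/w7.png',im[:,:,::-1])
cv2.imwrite('pics/w7c.png',cv2.resize(im[170:275,208:348,::-1],(800,600),interpolation=cv2.INTER_CUBIC))
Tg=tgt_down([.4742,.1914,.16],-95.6); Tg[:3,3]+=Tg[:3,1]*.0005; print(delta(Tg))
E
```

```text
time_s: 17.35
tool_pos: [0.4489, -0.2013, 0.1132]
eef_rot: [-0.167, 0.687, -0.167, -0.687]
force: [0.4, -0.3, -2.9]
opening: 0.0557
time_s: 18.15
tool_pos: [0.4486, -0.2011, 0.1598]
eef_rot: [0.167, -0.687, 0.167, 0.687]
force: [0.5, -0.5, -2.6]
opening: 0.0554
(array([  -0. , -360. ,  157.2]), array([-2.173e+01,  5.000e-02,  2.000e-02]))
```

View pics/w7.png

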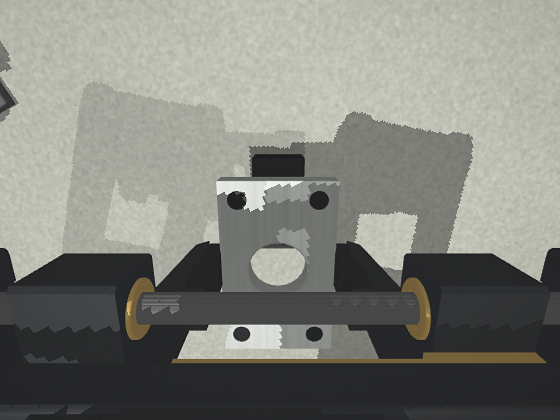

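View pics/w7c.png

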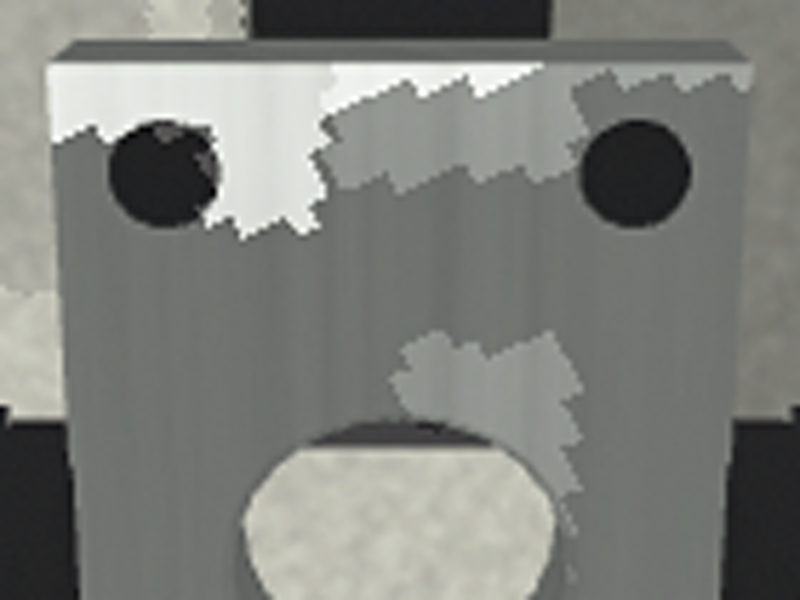

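```bash
python3 - <<'E'
from h import *
T=np.load('T7.npy'); K,E=cam('wrist',T)
f=lambda p:np.array(p,float)/5.714+np.array([208,170])-.4
P=toplane(f([(47,62),(753,62),(164,174),(636,174)]),K,E,T[2,3]+.0099)
P=(np.c_[P,np.ones(4)]@np.linalg.inv(T).T)[:,:3]; print((P*1000).round(1))
E
python3 -m creep '[0,-15,7,0,0,0,50, 0,-45,20,-3,0,0,50, 0,-80,35,-6,0,0,50, 0,-115,50,-9,0,0,50, 0,-150,66,-12,0,0,50, 0,-185,81,-15,0,0,50, 0,-220,96,-18,0,0,50, 0,-255,111,-20,0,0,50]' 50
python3 - <<'E'
from h import *
Tg=tgt_down([.4742,.1914,.11],-95.6); Tg[:3,3]+=Tg[:3,1]*.0005; print(delta(Tg))
E
```

```text
[[ -9.9 -28.4 -45. ]
 [ -9.9  27.4 -45.1]
 [ -9.9 -19.5 -35.9]
 [ -9.9  18.5 -36. ]]
time_s: 19.0
tool_pos: [0.4664, 0.0786, 0.16]
eef_rot: [0.044, -0.706, 0.044, 0.706]
force: [0.8, 0.1, -3.6]
opening: 0.0557
(array([  50. , -112.3,    6.4]), array([-1.59,  0.03,  0.01]))
```

```bash
python3 -m creep '[0,-35,2,-0.5,0,0,50, 0,-65,4,-1,0,0,50, 0,-88,6,-1.5,0,0,50, 0,-100,6,-1.5,0,0,50, 10,-107,6,-1.5,0,0,50, 25,-107,6,-1.5,0,0,50, 40,-107,6,-1.5,0,0,50, 50,-107,6,-1.5,0,0,50]' 50
python3 -m creep '[10,0,0,0,0,0,50, 20,0,0,0,0,0,50, 30,0,0,0,0,0,50, 35,0,0,0,0,0,50, 35,0,0,0,0,0,50, 35,0,0,0,0,0,50, 35,0,0,0,0,0,50, 35,0,0,0,0,0,50]' 50
python3 - <<'E'
from h import *
Tg=tgt_down([.4742,.1914,.0561],-95.6); Tg[:3,3]+=Tg[:3,1]*.0005; print(delta(Tg))
E
```

```text
time_s: 19.8
tool_pos: [0.474, 0.1824, 0.1083]
eef_rot: [0.036, -0.705, 0.037, 0.707]
force: [0.2, 0.1, -3.5]
opening: 0.0554
time_s: 20.6
tool_pos: [0.4754, 0.1832, 0.0757]
eef_rot: [-0.036, 0.707, -0.036, -0.706]
force: [0.3, 0.2, -2.0]
opening: 0.0553
(array([19.6, -7.5,  2. ]), array([-0.22, -0.06,  0.01]))
```

```bash
python3 -m creep '[0,-4,1,-0.2,0,0,50, 0,-7.5,2,-0.2,0,0,50, 5,-7.5,2,-0.2,0,0,50, 9,-7.5,2,-0.2,0,0,50, 12,-7.5,2,-0.2,0,0,50, 14,-7.5,2,-0.2,0,0,50, 14,-7.5,2,-0.2,0,0,50, 14,-7.5,2,-0.2,0,0,50]' 50
python3 - <<'E'
from h import *
Tg=tgt_down([.4742,.1914,.0561],-95.6); Tg[:3,3]+=Tg[:3,1]*.0005; print(delta(Tg))
E
```

```text
time_s: 21.4
tool_pos: [0.4737, 0.1908, 0.0612]
eef_rot: [0.035, -0.706, 0.035, 0.706]
force: [0.2, 0.4, -2.9]
opening: 0.0555
(array([ 5.1, -0.2, -0.4]), array([-0.03,  0.01, -0.  ]))
```

```bash
python3 -m creep '[1,0,-0.3,0,0,0,50, 2,0,-0.3,0,0,0,50, 3,0,-0.3,0,0,0,50, 4,0,-0.3,0,0,0,50, 4.8,0,-0.3,0,0,0,50, 5.2,0,-0.3,0,0,0,50, 5.2,0,-0.3,0,0,0,50, 5.2,0,-0.3,0,0,0,50]' 50
```

```text
time_s: 22.2
tool_pos: [0.474, 0.1907, 0.0561]
eef_rot: [0.035, -0.706, 0.035, 0.706]
force: [-0.8, -0.9, -2.4]
opening: 0.0552
```

```bash
python3 -m creep '[0.5,0,0,0,0,0,50, 1,0,0,0,0,0,50, 1,0,0,0,0,0,50, 1,0,0,0,0,0,50, 1,0,0,0,0,0,50, 1,0,0,0,0,0,50, 1,0,0,0,0,0,50, 1,0,0,0,0,0,50]' 50
```

```text
time_s: 23.0
tool_pos: [0.474, 0.1908, 0.0561]
eef_rot: [0.035, -0.706, 0.035, 0.706]
force: [-5.1, -2.0, 9.4]
opening: 0.0554
```

```bash
python3 -m creep '[0.3,0,0,0,0,0,53, 0,0,0,0,0,0,58, 0,0,0,0,0,0,64, 0,0,0,0,0,0,72, 0,0,0,0,0,0,80, 0,0,0,0,0,0,80, -8,0,0,0,0,0,80, -16,0,0,0,0,0,80]' 50
python3 -m creep '[-20,0,0,0,0,0,85, -50,0,15,0,0,0,85, -80,0,35,0,0,0,85, -110,0,55,0,0,0,85, -135,0,70,0,0,0,85, -150,0,70,0,0,0,85, -150,0,70,0,0,0,85, -150,0,70,0,0,0,85]' 50
python3 - <<'E'
from h import *
T=T_tool();np.save('T8.npy',T);print(T.round(4))
im=eyes.read_camera('wrist'); cv2.imwrite('pics/w8.png',im[:,:,::-1])
cv2.imwrite('pics/w8c.png',cv2.resize(im[40:190,180:380,::-1],(800,600),interpolation=cv2.INTER_CUBIC))
E
```

```text
time_s: 23.8
tool_pos: [0.4739, 0.1908, 0.0714]
eef_rot: [0.035, -0.706, 0.035, 0.706]
force: [0.6, -0.1, 0.2]
opening: 0.0799
time_s: 24.6
tool_pos: [0.4046, 0.1976, 0.2213]
eef_rot: [-0.035, 0.707, -0.035, -0.706]
force: [0.2, 0.3, -0.6]
opening: 0.0851
[[ 1.300e-03 -9.800e-02 -9.952e-01  4.046e-01]
 [ 2.000e-04 -9.952e-01  9.800e-02  1.976e-01]
 [-1.000e+00 -4.000e-04 -1.200e-03  2.213e-01]
 [ 0.000e+00  0.000e+00  0.000e+00  1.000e+00]]
```

View pics/w8.png

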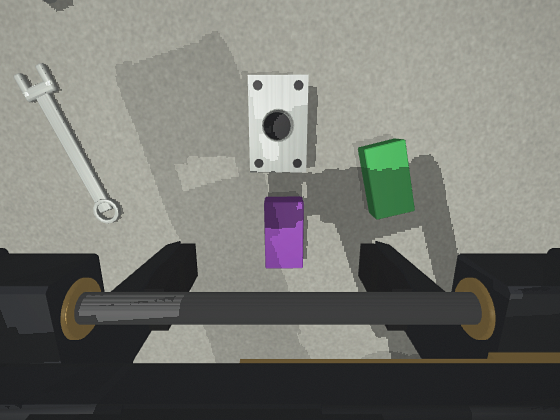

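View pics/w8c.png

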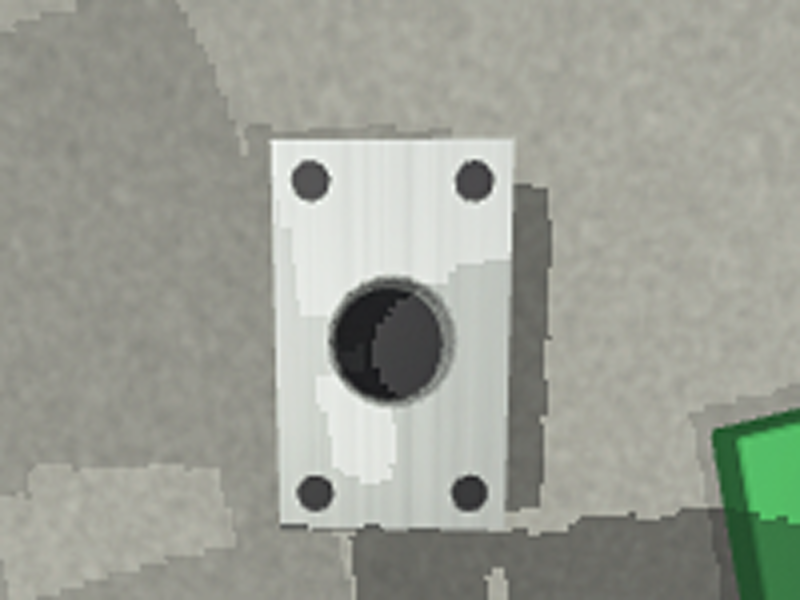

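```bash
python3 - <<'E'
from h import *
T=np.load('T8.npy'); K,E=cam('wrist',T); f=lambda p:np.array(p,float)/4+np.array([180,40])-.4
P=toplane(f([(311,180),(474,180),(469,493),(316,493)]),K,E,.066); a=P[0]+P[1]-P[2]-P[3]
print(P.mean(0).round(4),np.degrees(np.arctan2(a[1],a[0]))-90,[np.linalg.norm(P[i]-P[i-1]).round(4) for i in range(4)])
im=eyes.read_camera('side'); cv2.imwrite('pics/s8.png',cv2.resize(im[190:340,180:380,::-1],(800,600),interpolation=cv2.INTER_CUBIC))
E
```

```text
[0.4742 0.1907 0.066 ] -95.58051262207559 [np.float64(0.0721), np.float64(0.0377), np.float64(0.0721), np.float64(0.0378)]
```

View pics/s8.png

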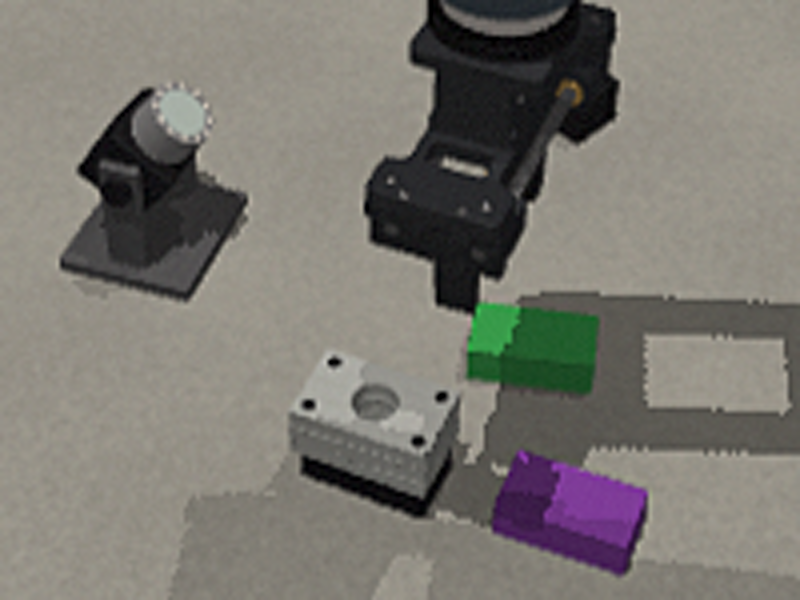

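```bash
cat >> h.py <<'E'
def tri(obs):
    A=[];b=[]
    for px,K,E in obs:
        d=E[:3,:3]@np.linalg.inv(K)@np.array([px[0],px[1],1.]); d/=np.linalg.norm(d)
        M=np.eye(3)-np.outer(d,d); A.append(M); b.append(M@E[:3,3])
    A=np.vstack(A); b=np.hstack(b); x,*_=np.linalg.lstsq(A,b,rcond=None); return x,A@x-b
E
python3 - <<'E'
from h import *
K,E=cam('top');Ks,Es=cam('side')
x,r=tri([((262.9,141.4),K,E),((225.4,217.2),Ks,Es)]);print('lens',x.round(4),r.round(4))
ft=lambda p:np.array(p,float)/4+np.array([180,115])-.4
print(toplane(ft([(256,186),(415,192)]),K,E,.012).round(4))
fs=lambda p:np.array(p,float)/4+np.array([180,185])-.4
print(toplane(fs([(63,282),(185,315),(247,215)]),Ks,Es,.012).round(4))
Tg=tgt_down([.50,.04,.30],-90); print(delta(Tg))
E
```

```text
lens [0.6613 0.0347 0.1248] [-0.0016 -0.0004 -0.0005  0.0016  0.0004  0.0005]
[[ 0.6386  0.0891  0.012 ]
 [ 0.6369 -0.0211  0.012 ]]
[[ 0.7354  0.0923  0.012 ]
 [ 0.6406  0.0962  0.012 ]
 [ 0.6373 -0.0135  0.012 ]]
(array([ -80. ,  147.3, -110.9]), array([-5.64,  0.09, -0.02]))
```

```bash
python3 - <<'E'
from h import *
Tg=tgt_down([.4489,-.2005,.15],-93); print(delta(Tg))
E
python3 -m creep '[10,45,0,0,0,0,85, 20,90,-2,0,0,0,85, 30,135,-4,0,0,0,85, 40,180,-5,0,0,0,85, 50,225,-7,-1,0,0,85, 60,270,-8,-2,0,0,85, 65,315,-10,-2.5,0,0,85, 70,360,-8,-2.6,0,0,85]' 40
python3 - <<'E'
from h import *
Tg=tgt_down([.4489,-.2005,.12],-93); print(delta(Tg))
E
```

```text
(array([ 70.1, 391.6, -83.9]), array([-2.64,  0.09, -0.02]))
time_s: 25.5
tool_pos: [0.3761, -0.163, 0.1497]
eef_rot: [0.019, -0.706, 0.018, 0.707]
force: [0.2, 1.1, -0.2]
opening: 0.0851
(array([ 29.5,  33.6, -74.7]), array([-0.04,  0.09,  0.08]))
```

```bash
python3 -m creep '[0,15,-15,0,0,0,85, 0,30,-30,0,0,0,85, 0,32,-35,0,0,0,85, 0,32,-35,0,0,0,85, 0,32,-35,0,0,0,85, 0,32,-35,0,0,0,85, 0,32,-35,0,0,0,85, 0,32,-35,0,0,0,85]' 40
python3 - <<'E'
from h import *
T=T_tool();np.save('T9.npy',T)
im=eyes.read_camera('wrist'); cv2.imwrite('pics/w9.png',im[:,:,::-1]); print(T.round(4))
E
```

```text
time_s: 26.3
tool_pos: [0.4102, -0.1947, 0.1512]
eef_rot: [-0.018, 0.707, -0.018, -0.707]
force: [-0.4, -0.7, -0.1]
opening: 0.0848
[[ 2.000e-04 -5.200e-02 -9.986e-01  4.102e-01]
 [-1.000e-04 -9.986e-01  5.200e-02 -1.947e-01]
 [-1.000e+00  1.000e-04 -2.000e-04  1.512e-01]
 [ 0.000e+00  0.000e+00  0.000e+00  1.000e+00]]
```

View pics/w9.png

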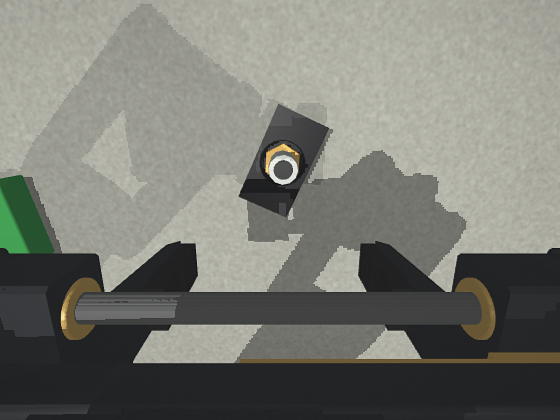

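```bash
python3 - <<'E'
from h import *
T=np.load('T9.npy'); K,E=cam('wrist',T)
im=cv2.imread('pics/w9.png'); c=im[130:220,240:330]; cv2.imwrite('pics/w9c.png',cv2.resize(c,(600,600),interpolation=cv2.INTER_CUBIC))
P=toplane([(283.0,170.0)],K,E,.08)[0]; print(P)
Tg=tgt_down([P[0],P[1],.12],-93); print(delta(Tg))
E
```

```text
[ 0.44844203 -0.20078498  0.08      ]
(array([ 31.2,   3.9, -38.4]), array([ 0.01, -0.02, -0.01]))
```

View pics/w9c.png

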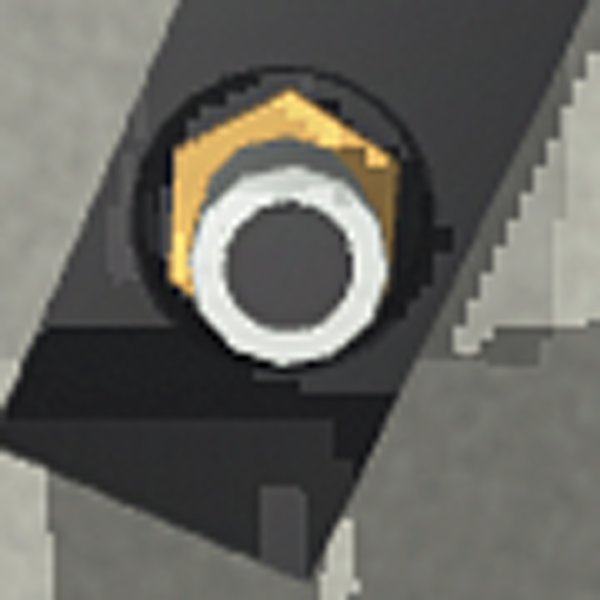

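```bash
python3 -m creep '[0,3,-20,0,0,0,85, 0,4,-38,0,0,0,85, 0,4,-38,0,0,0,85, 20,4,-38,0,0,0,85, 40,4,-38,0,0,0,85, 55,4,-38,0,0,0,85, 55,4,-38,0,0,0,85, 55,4,-38,0,0,0,85]' 40
python3 - <<'E'
from h import *
Tg=tgt_down([.4485,-.2007,.046],-93); print(delta(Tg))
E
```

```text
time_s: 27.15
tool_pos: [0.4476, -0.201, 0.0962]
eef_rot: [0.019, -0.707, 0.018, 0.707]
force: [-0.1, 0.4, 0.3]
opening: 0.0851
(array([50.2, -0.4, -0.9]), array([-0.02,  0.04,  0.02]))
```

```bash
python3 -m creep '[15,0,-0.7,0,0,0,70, 30,0,-0.7,0,0,0,60, 42,0,-0.7,0,0,0,50, 50,0,-0.7,0,0,0,45, 50,0,-0.7,0,0,0,40, 50,0,-0.7,0,0,0,33, 50,0,-0.7,0,0,0,25, 50,0,-0.7,0,0,0,15]' 40
python3 -m creep '[0,0,0,0,0,0,15,0,0,0,0,0,0,15,0,0,0,0,0,0,15,0,0,0,0,0,0,15,0,0,0,0,0,0,15,0,0,0,0,0,0,15,0,0,0,0,0,0,15,0,0,0,0,0,0,15]' 50
```

```text
time_s: 27.95
tool_pos: [0.4492, -0.2015, 0.0466]
eef_rot: [-0.018, 0.707, -0.019, -0.707]
force: [-0.2, 5.0, 3.6]
opening: 0.0235
time_s: 28.75
tool_pos: [0.4491, -0.2014, 0.0465]
eef_rot: [-0.019, 0.707, -0.019, -0.707]
force: [-0.3, 1.5, 5.6]
opening: 0.0207
```

```bash
python3 -m creep '[-5,0,0,0,0,0,15, -12,0,0,0,0,0,15, -20,0,0,0,0,0,15, -30,0,0,0,0,0,15, -40,0,0,0,0,0,15, -50,0,0,0,0,0,15, -60,0,0,0,0,0,15, -70,0,0,0,0,0,15]' 50
python3 -m creep '[-20,0,0,0,0,0,15, -40,0,0,0,0,0,15, -60,0,0,0,0,0,15, -80,0,0,0,0,0,15, -100,0,0,0,0,0,15, -120,0,0,0,0,0,15, -130,0,0,0,0,0,15, -140,0,0,0,0,0,15]' 50
python3 - <<'E'
from h import *
im=eyes.read_camera('side'); cv2.imwrite('pics/s10.png',im[:,:,::-1])
im=eyes.read_camera('wrist'); cv2.imwrite('pics/w10.png',im[:,:,::-1])
print(sensors.observe()['joints'].round(3))
E
```

```text
time_s: 29.55
tool_pos: [0.4488, -0.2013, 0.1171]
eef_rot: [-0.019, 0.707, -0.019, -0.707]
force: [0.4, 0.1, -1.8]
opening: 0.0209
time_s: 30.35
tool_pos: [0.4486, -0.2012, 0.2568]
eef_rot: [-0.019, 0.707, -0.019, -0.707]
force: [-0.4, -0.3, -2.1]
opening: 0.0208
[-0.663 -0.025  1.789  0.     1.375  0.96 ]
```

View pics/s10.png

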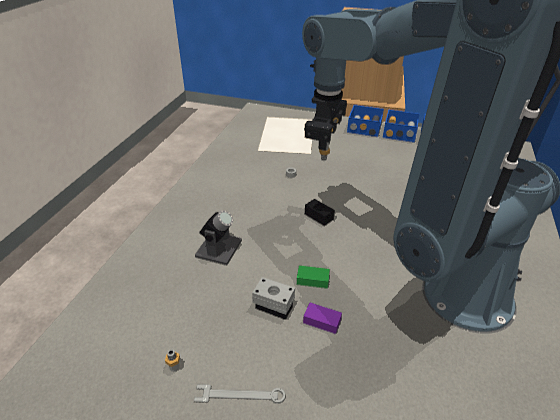

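View pics/w10.png

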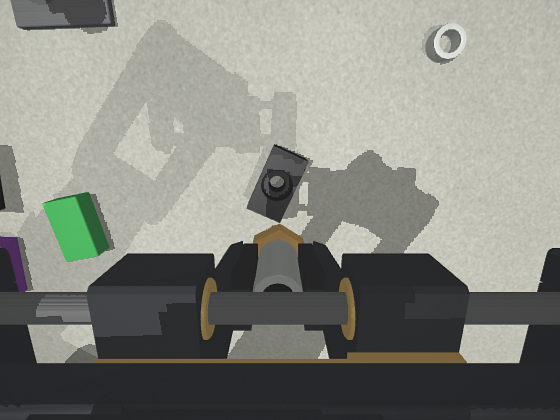

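```bash
python3 - <<'E'
from h import *
print(delta(tgt_down([.62,.035,.33],-90)))
E
python3 -m creep '[-30,-30,-20,0,0,0,15, -60,-65,-45,0,0,0,15, -75,-100,-70,-1,0,0,15, -75,-135,-95,-1,0,0,15, -75,-170,-120,-2,0,0,15, -75,-200,-145,-3,0,0,15, -75,-220,-170,-3,0,0,15, -75,-227,-182,-3,0,0,15]' 50
python3 -m creep '[0,0,0,0,0,0,15,0,0,0,0,0,0,15,0,0,0,0,0,0,15,0,0,0,0,0,0,15,0,0,0,0,0,0,15,0,0,0,0,0,0,15,0,0,0,0,0,0,15,0,0,0,0,0,0,15]' 50
python3 - <<'E'
from h import *
T=T_tool();np.save('T11.npy',T)
im=eyes.read_camera('wrist'); cv2.imwrite('pics/w11.png',im[:,:,::-1]); print(T.round(4))
E
```

```text
(array([ -72.9, -245.2, -158.2]), array([-3.02, -0.09, -0.06]))
time_s: 31.25
tool_pos: [0.6434, 0.0184, 0.3288]
eef_rot: [-0.0, -0.706, -0.001, 0.708]
force: [-0.6, -0.6, -1.7]
opening: 0.0208
time_s: 32.05
tool_pos: [0.6424, 0.0157, 0.3311]
eef_rot: [-0.0, 0.707, -0.0, -0.707]
force: [-0.5, -0.1, -2.0]
opening: 0.0207
[[ 1.000e-04 -6.000e-04 -1.000e+00  6.424e-01]
 [-0.000e+00 -1.000e+00  6.000e-04  1.570e-02]
 [-1.000e+00  0.000e+00 -1.000e-04  3.311e-01]
 [ 0.000e+00  0.000e+00  0.000e+00  1.000e+00]]
```

View pics/w11.png

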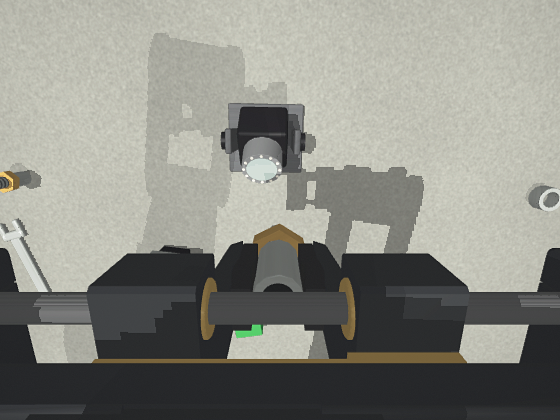

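```bash
python3 - <<'E'
import cv2
t=cv2.imread('pics/w11.png'); cv2.imwrite('pics/w11c.png',cv2.resize(t[95:190,210:325],(726,600),interpolation=cv2.INTER_CUBIC))
E
```

```text
(no output)
```

View pics/w11c.png

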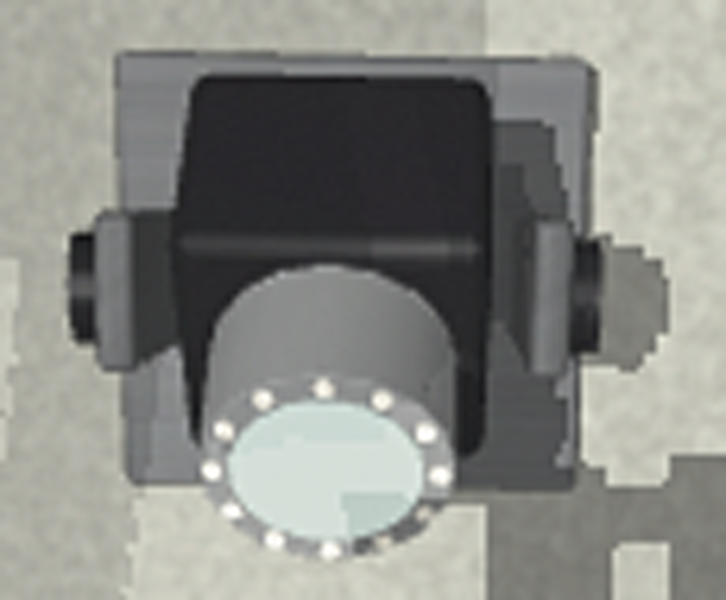

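```bash
cat > camfit.py <<'E'
from h import *
from scipy.optimize import least_squares
T=np.load('T11.npy'); W=cam('wrist',T); Tp=cam('top'); S=cam('side')
f=lambda p:np.array(p,float)/6.314+np.array([210,95])-.4
ft=lambda p:np.array(p,float)/4+np.array([180,115])-.4
fs=lambda p:np.array(p,float)/4+np.array([180,185])-.4
base=np.array([[.05,.055,.012],[.05,-.055,.012],[-.05,.055,.012],[-.05,-.055,.012]])
def model(p):
    x,y,yaw,t=p; Rz=R.from_euler('z',yaw).as_matrix(); o=np.array([x,y,.085]); z=Rz@np.array([-np.sin(t),0,np.cos(t)])
    return Rz,o,z
obsW=f([(117,52),(594,62),(130,483),(575,489)])
glass=[(f((326,469.5)),W,1.),(np.array((262.9,141.4)),Tp,.8),(np.array((225.4,217.2)),S,.8)]
GL=.05
def res(p,use=(1,1,1)):
    Rz,o,z=model(p); b=base@Rz.T+np.array([p[0],p[1],0]); r=[]
    r+=list((proj(b,*W)-obsW).ravel())
    r+=list((proj(o,*W)[0]-f((336,291.5))))
    for (u,C,w),k in zip(glass,use): r+=list(w*k*(proj(o+GL*z,*C)[0]-u))
    if use[1]: r+=list(.6*(proj(b[2:],*Tp)-ft([(256,186),(415,192)])).ravel())
    if use[2]: r+=list(.6*(proj(b[[0,2,3]],*S)-fs([(63,282),(185,315),(247,215)])).ravel())
    return np.array(r)
if __name__=='__main__':
    for use in ((1,1,1),(1,0,0),(0,1,1)):
        s=least_squares(res,[.688,.036,0,.6],args=(use,)); Rz,o,z=model(s.x)
        print(use,s.x[:2].round(4),np.degrees(s.x[2:]).round(2),'vp',(o+.15*z).round(4),'lens',(o+.05*z).round(4)); print(res(s.x,use).round(1))
E
python3 camfit.py
```

```text
(1, 1, 1) [0.6928 0.0337] [-1.01 36.93] vp [0.6026 0.0353 0.2049] lens [0.6627 0.0342 0.125 ]
[-0.4 -0.1 -0.1 -0.2 -0.8  0.4  0.3  0.7  0.3  0.4  0.2  0.4  0.3  0.1
 -0.8 -0.4 -0.1 -1.1 -0.1 -1.  -1.2 -1.  -0.1 -1.1 -0.3 -1.1]
(1, 0, 0) [0.6931 0.0336] [-1.03 36.74] vp [0.6034 0.0352 0.2052] lens [0.6632 0.0341 0.1251]
[-0.3 -0.3 -0.  -0.5 -0.8  0.2  0.3  0.5  0.4  0.1  0.3 -0.   0.  -0.
 -0.  -0. ]
(0, 1, 1) [0.6927 0.0336] [-0.98 38.4 ] vp [0.5996 0.0352 0.2025] lens [0.6617 0.0341 0.1242]
[-0.4 -0.  -0.1 -0.2 -0.8  0.5  0.3  0.7  0.4  0.4  0.   0.   0.3  0.5
 -0.5 -0.1 -0.  -1.1 -0.1 -1.  -1.2 -1.  -0.1 -1.1 -0.3 -1.1]
```

```bash
cat > goal.py <<'E'
from h import *
def goal(vp,z,yaw,back=0.0,tail=.0425):
    x=-z; y=np.array([np.sin(yaw),-np.cos(yaw),0]); y-=x*(x@y); y/=np.linalg.norm(y)
    T=np.eye(4); T[:3,:3]=np.c_[x,y,np.cross(x,y)]; T[:3,3]=vp+z*(tail+back); return T
t,yaw=np.radians(36.9),np.radians(-1.0)
z=R.from_euler('z',yaw).apply([-np.sin(t),0,np.cos(t)]); o=np.array([.6929,.0336,.085]); vp=o+.15*z
if __name__=='__main__':
    for b in (.04,0): G=goal(vp,z,yaw,b); print(b,G[:3,3].round(4),delta(G))
    T=T_tool(); d=T[:3,3]+T[:3,0]*.0425-o; print('tail along',(d@z).round(4),'off',(d-z*(d@z)).round(4),'ang',np.degrees(np.arccos(-T[:3,0]@z)).round(2))
E
python3 goal.py
```

```text
0.04 [0.5533 0.036  0.2709] (array([ 60.1, -20.2,  89.1]), array([ 0.94, 36.89,  0.31]))
0 [0.5773 0.0356 0.2389] (array([ 92.1, -19.8,  65.1]), array([ 0.94, 36.89,  0.31]))
tail along 0.1929 off [ 0.0653 -0.0198  0.0493] ang 36.9
```

```bash
python3 -m creep '[0,-3,15,0,4,0,15, 5,-6,35,0.2,10,0,15, 15,-9,60,0.4,16,0.1,15, 25,-12,75,0.5,22,0.2,15, 40,-15,85,0.6,28,0.3,15, 50,-18,89,0.8,33,0.3,15, 60,-20,89,0.9,36.9,0.3,15, 60,-20,89,0.9,36.9,0.3,15]' 50
python3 -m creep '[0,0,0,0,0,0,15,0,0,0,0,0,0,15,0,0,0,0,0,0,15,0,0,0,0,0,0,15,0,0,0,0,0,0,15,0,0,0,0,0,0,15,0,0,0,0,0,0,15,0,0,0,0,0,0,15]' 50
python3 goal.py
python3 - <<'E'
from h import *
T=T_tool();np.save('T12.npy',T)
im=eyes.read_camera('wrist'); cv2.imwrite('pics/w12.png',im[:,:,::-1]); 
im=eyes.read_camera('side'); cv2.imwrite('pics/s12.png',im[:,:,::-1]); 
E
```

```text
time_s: 32.9
tool_pos: [0.5504, 0.0367, 0.2676]
eef_rot: [-0.004, 0.893, -0.007, -0.449]
force: [-1.6, 1.1, -2.0]
opening: 0.0206
time_s: 33.7
tool_pos: [0.5535, 0.0359, 0.271]
eef_rot: [-0.004, 0.894, -0.007, -0.447]
force: [0.8, 0.6, -1.9]
opening: 0.0206
0.04 [0.5533 0.036  0.2709] (array([-0. , -0.1,  0.1]), array([0.04, 0.01, 0.03]))
0 [0.5773 0.0356 0.2389] (array([40. , -0.1,  0.1]), array([0.04, 0.01, 0.03]))
tail along 0.19 off [ 0.0001 -0.0001  0.0001] ang 0.03
```

View pics/w12.png

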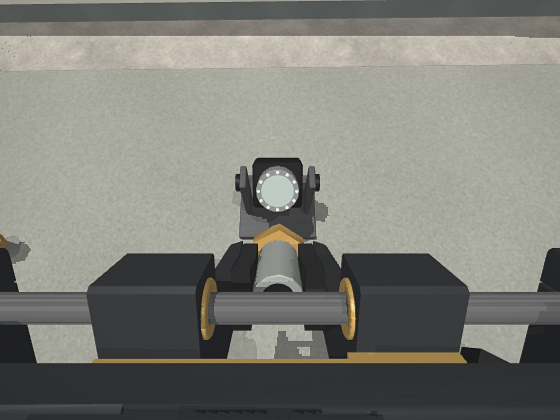

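View pics/s12.png

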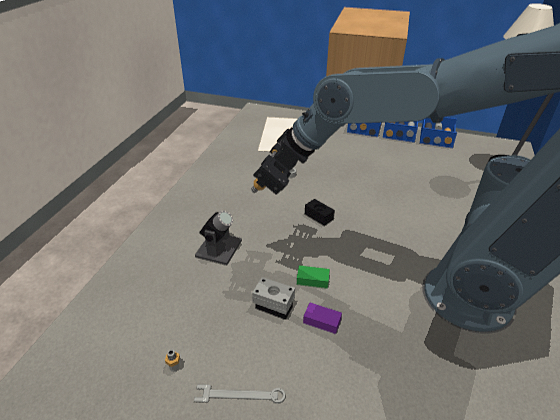

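```bash
python3 - <<'E'
from goal import *
T=np.load('T12.npy'); W=cam('wrist',T)
print('pred lens',proj(o+.05*z,*W).round(1),'origin',proj(o,*W).round(1), 'adapter top/tail pred', proj(T[:3,3]+T[:3,0]*np.array([[-.0335],[.0425]]),*W).round(1))
im=cv2.imread('pics/w12.png'); cv2.imwrite('pics/w12c.png',cv2.resize(im[150:310,180:380],(750,600),interpolation=cv2.INTER_CUBIC))
print(sensors.observe()['joints'].round(2))
E
```

```text
pred lens [[277.4 190.5]] origin [[277.5 182.3]] adapter top/tail pred [[277.1 297.6]
 [277.3 234.2]]
[-0.22 -0.29  2.12  0.19  0.69  1.26]
```

View pics/w12c.png

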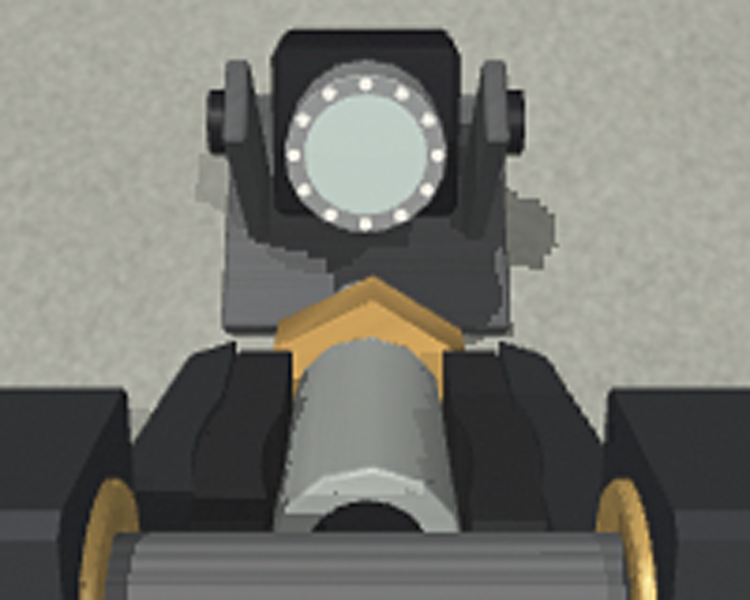

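```bash
python3 -m creep '[5,0,0,0,0,0,15, 12,0,0,0,0,0,15, 20,0,0,0,0,0,15, 27,0,0,0,0,0,15, 33,0,0,0,0,0,15, 37,0,0,0,0,0,15, 40,0,0,0,0,0,15, 40,0,0,0,0,0,15]' 50
python3 -m creep '[0,0,0,0,0,0,15,0,0,0,0,0,0,15,0,0,0,0,0,0,15,0,0,0,0,0,0,15,0,0,0,0,0,0,15,0,0,0,0,0,0,15,0,0,0,0,0,0,15,0,0,0,0,0,0,15]' 50
python3 goal.py
python3 - <<'E'
from h import *
from goal import *
T=T_tool()
im=eyes.read_camera('side')[:,:,::-1].copy(); 
C=cam('side'); P=T[:3,3]+T[:3,0]*np.array([[-.0335],[.029],[.0425],[.1425]]); print(proj(P,*C).round(1))
cv2.imwrite('pics/s13.png',cv2.resize(im[165:270,180:320],(800,600),interpolation=cv2.INTER_CUBIC))
im=eyes.read_camera('wrist')[:,:,::-1]; cv2.imwrite('pics/w13c.png',cv2.resize(im[150:310,180:380],(750,600),interpolation=cv2.INTER_CUBIC))
E
```

```text
time_s: 34.6
tool_pos: [0.5775, 0.0355, 0.2385]
eef_rot: [-0.004, 0.894, -0.007, -0.447]
force: [-0.2, -0.0, -1.7]
opening: 0.0208
time_s: 35.4
tool_pos: [0.5775, 0.0354, 0.239]
eef_rot: [-0.004, 0.895, -0.007, -0.447]
force: [-0.9, 0.6, -0.9]
opening: 0.0201
0.04 [0.5533 0.036  0.2709] (array([-40. ,  -0.2,   0.2]), array([ 0.03, -0.  ,  0.03]))
0 [0.5773 0.0356 0.2389] (array([-0. , -0.2,  0.2]), array([ 0.03, -0.  ,  0.03]))
tail along 0.15 off [ 0.0001 -0.0001  0.0001] ang 0.03
[[259.5 181.1]
 [246.2 194.6]
 [243.4 197.3]
 [224.3 216.7]]
```

View pics/s13.png

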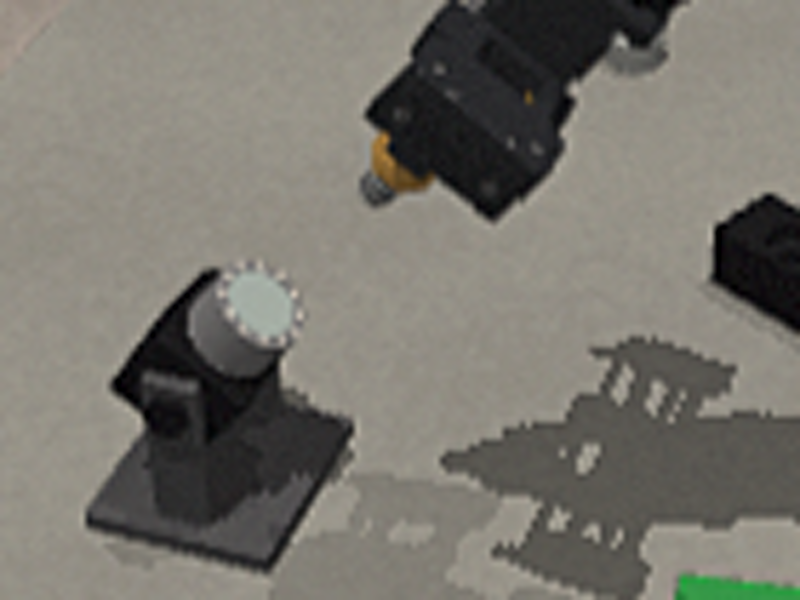

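View pics/w13c.png

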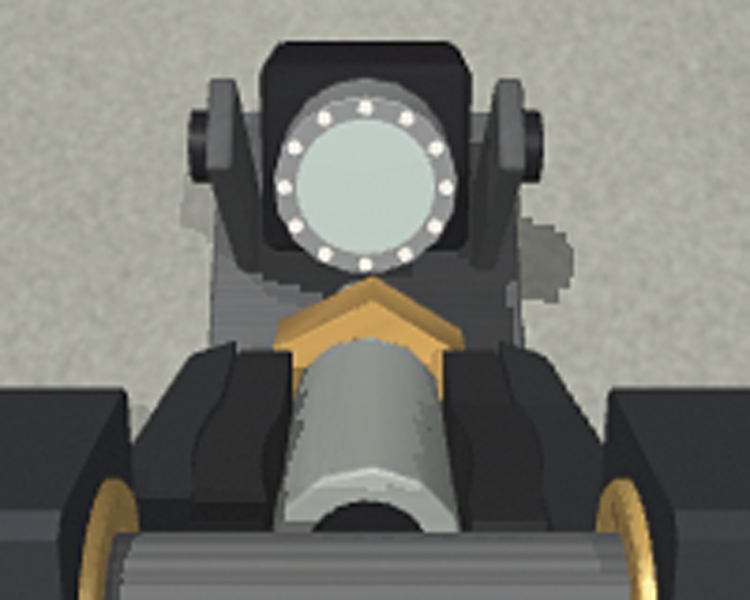

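The tail end shows at side-crop (372,192). It is offset from prediction by the same ~1–1.5 px bias as the lens at (260,305), so the two agree. The wrist view has the lens ring at crop (366,186), in line with the adapter. Handing in.

```bash
python3 - <<'E'
from rig import sensors, arm
s=sensors.observe(); print(s['time_s'],abs(s['qvel']).max().round(4),s['opening'])
print(arm.finish_job())
E
```

```text
35.5 0.002 0.020983315654556096
the job is handed in; nothing more can be done
None
```

The retaining plate is on the pile, and I handed the job in at 35.5 s with the adapter held still in front of the camera lens. The rig reports no verdict, so the results below are my own measurements.

- **Regrip:** My first grip on the plate was too low. The fingertips would have landed on the upper pile plate, so I put the plate back on the fixture, gripped it higher, and then placed it.
- **Plates:** After release, the wrist view put the plate within about 1 mm and 0.1° of where I had measured the upper pile plate. The side view showed the three plates lined up.
- **Adapter:** By the arm's pose and the fitted camera pose, the tail end is within about 1 mm of the view point and the axis within about 0.1°. This assumes the adapter did not slip after I gripped it, and the wrist pictures showed no sign that it had. The grip opening was steady at about 21 mm.
- **Disagreements:** The side camera showed both the lens and the tail end about 1–2 pixels from prediction, in the same direction. I put this down to calibration bias. A fit leaning on the fixed cameras gave a tilt about 1.5° greater and a view point about 4 mm away, which is still within tolerance.
- **Other items:** I never moved near the spare adapter, spanner or collar. The camera looked unmoved in the later views.

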